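# Step the filter wheel to green and take a reading

### The job

On the filter photometer, push the black tabs of the filter wheel with the fingertips to step the wheel round until the green filter has clicked into place under the viewing ring, and only then press the orange button down fully and let it come back up. Only push and press: do not lift, tip or shift the photometer, and leave the other things on the worktop where they are.

Things in the scene. Friction and masses are not known exactly. Their poses are not given: they have to be found in the camera images.
- photometer: White loose instrument, 2.2 to 3.4 kg, slides if pushed with over about 10 N. Origin on the worktop under the wheel's axis; base from x = -155 to 125 mm, y = -95 to 95 mm, top 40 mm above the worktop; nothing of it is higher than 98 mm. Own +x points roughly away from the robot, to a grey column (x = 98 to 122 mm, 44 mm wide) that carries the ring; own -x to the button.
- filter_wheel (a joint): Aluminium wheel, 140 mm across, lying flat. Turns endlessly; rad, growing counterclockwise from above; 0 or any multiple of 2 pi = green under the ring. Click stops at multiples of pi/3: a spring draws it into the nearest, so a tab pushed over halfway (30 degrees) snaps on to the next; 1 to 3 N on a tab turns it. At the start it settles into a stop at once, never with green under the ring.
- wheel_axis (a point): Centre of the wheel's top face, 53 mm above the worktop, on its vertical axis (a 5 mm hub cap stands on it).
- tab (a point): Middle of the top edge of one of six like black tabs: flat upright radial plates, 60 to 90 mm from the axis, 6 mm thick, tops 71 mm above the worktop (18 mm above the wheel). They stand midway between the filters (this one 30 degrees counterclockwise of green), so in a click stop two tabs stand 30 degrees either side of the photometer's -x direction.
- green_filter (a point): Centre of the green filter's top, 45 mm from the wheel's axis. Six round filters, 26 mm, lie on the wheel 60 degrees apart; counterclockwise from above: green, yellow, white, red, black, blue.
- ring (a point): Centre of the lower face of the fixed dark viewing ring (36 mm outside, 26 mm inside, open through) at the end of a 24 mm wide arm: 45 mm along the photometer's +x from the wheel's axis. Ring and arm lie 86 to 98 mm above the worktop.
- read_button (a joint): Orange spring push button, 26 mm across, on the photometer's base 128 mm along its -x from the wheel's axis, pressed straight down. 0 = up, 0.006 m = fully down (about 5 N); it comes back up by itself.
- read_button_top (a point): Centre of the button's top face, 62 mm above the worktop when up; moves down with it. Its round housing is 42 mm across, top 52 mm above the worktop.
- beaker_100: Bystander, leave alone: clear beaker, 55 mm wide, 71 mm tall; origin at the centre of its underside.
- cuvette_2: Bystander, leave alone: capped cuvette standing upright, 14 x 14 x 50 mm, close beside the photometer's +y side; origin at the centre of its underside.
- tweezers: Bystander, leave alone: steel tweezers lying flat, 130 mm long, close beside the photometer's -y side; origin at the centre of its underside.
- petri_dish: Bystander, leave alone: clear dish, 60 mm wide, 15 mm tall; origin at the centre of its underside.
- timer: Bystander, leave alone: white bench timer, 52 x 66 x 21 mm, right of the photometer; origin at the centre of its underside.

How it is judged (in metres and radians):
On the way, in this order (a step that is already met when the one before it is completed fails the run):
1. the green filter is in place under the ring, the button still up (horizontal distance between green_filter and ring below 0.006 m and value of joint read_button below 0.002 m), for 0.3 s.
2. the button is pressed down with the green filter in place (horizontal distance between green_filter and ring below 0.006 m and value of joint read_button above 0.004 m), for 0.05 s.
At the end, for the whole second after the job is handed in: The green filter rests within 6 mm of straight under the ring, the wheel is still, the button has been pressed (4 mm or more of its 6 mm) with green in place and is up again, and the photometer and every bystander stand within 20 mm of where they were (all of step 1 and velocity of joint filter_wheel between -0.05 and 0.05 rad/s and distance of each of photometer, beaker_100, cuvette_2, tweezers, petri_dish, timer from where it was at the start of the episode below 0.02 m and angle between photometer's own z axis and vertical below 0.05 rad); the robot touches nothing.
It fails at once if the button is pressed while another filter is under the ring (value of joint read_button above 0.004 m and not (horizontal distance between green_filter and ring below 0.006 m)).
It fails at once if the photometer is lifted, tipped or shifted by more than 20 mm (height (world z) of photometer above 0.006 m or angle between photometer's own z axis and vertical above 0.08 rad or distance of photometer from where it was at the start of the episode above 0.02 m).
It fails at once if a bystander is moved by more than 20 mm or lifted (distance of any of beaker_100, cuvette_2, tweezers, petri_dish, timer from where it was at the start of the episode above 0.02 m).
It also fails if it takes over 51 s, if anything falls off the work surface, if the arm or the gripper's body presses on something with over 40 N, if the wrist force passes 120 N, or if a joint passes its speed limit or range.

### The arm

A 7-joint arm with a two-finger parallel gripper is mounted at the origin on a cart in front of the work surface, level with it; the furniture and walls round the work are solid. World frame = base frame: x ahead of the robot, y to its left, z up, the work surface at z = 0. Lengths are in m, angles in degrees, forces in N, time in s.
With the tool pointing down it reaches from about 0.425 to 1.025 m from the base axis. Payload 3.6 kg.
Tool frame: the origin (TCP) lies on the centre line of the jaws, within the pads' length; the fingertips stand 11 mm ahead of it and the grasp point (between the pads) lies 8 mm behind it; z points along the fingers, y is the line along which they close (so a half turn about z gives the same grasp; the last joint's range is limited). The gripper opens to 85 mm and grips with 20 to 120 N. Pads are 22 mm wide; open, the fingers measure 114 mm over their backs; the gripper's body (76 mm by 85 mm) begins 54 mm behind the grasp point. The pads swing forward as they close: fully open they stand 13 mm farther back than shut.
Start: joints at [-72.107, 33.873, 2.773, 92.16, -1.908, 54.013, -1.931], TCP at [0.286, 0.666, 0.242] pointing down, gripper open.
Joint ranges: [-153.93, 153.93], [-27.13, 128.08], [-72.61, 78.16], [10.71, 143.7], [-87.88, 267.88], [4.46, 118.87], [-176.78, 176.78]. Speed limits (degrees/s): [147.25, 147.25, 180, 180, 180, 180, 180].

### API

Orientations are given as [roll, pitch, yaw] about the fixed x, y, z axes, in that order (R = Rz(yaw) Ry(pitch) Rx(roll)).
In Python, from workcell import sensors, optics, job, models gives the robot as it stands.
- The arm moves only by the tool step_arm, never from a script. Its argument "series" is a list of rows, each a list of 3 entries, a list of its own where there are three numbers: the shift along the tool's x, y, z normalised to -1 to 1, where 1 is 15 cm, then the turn, a rotation vector about the tool's x, y, z normalised to -1 to 1, where 1 is pi rad, then the closure, from 0 (fully open) to 1 (shut). In form: [[[dx, dy, dz], [ax, ay, az], grip], ...]. A call has 1 to 20 rows; each row is the pose to reach, as a shift and turn from the pose commanded when the call began, along the tool's axes at that moment, turning the shorter way round; what a row does not reach only later rows make up. A row lasts 1/8 s, in which the tool goes at most 62.5 mm and 10.7 degrees, less where a joint would pass 70% of its speed; a pose out of reach is approached as far as the arm can. A call with a number of a shift or a turn outside -1 to 1 is refused whole. A call with a gripper value outside its range is refused whole. The fingers move at their own pace and stop on an object; "grip_force" is the grip in N (left out, the last holds). Time passes only in rows, so rows that repeat a pose let the fingers close. It gives the time, the measured TCP pose, the force, the opening and the grip force at its end, in the units of the state.
- sensors.read_state(): the state, without advancing time (a new reading comes with each control period).
- optics.get_image(name): name is "scene" or "side" or "wrist"; returns (picture, depth): 420x560x3 uint8, red, green, blue; 420x560 float32, m along the optical axis (not along the pixel's ray), 0 where there is no reading.
- optics.camera_model(name): a dict with "mtx" (3x3 intrinsics, pixels), "rvec" (rotation vector, rad) and "tvec" (3), from world to camera coordinates, as OpenCV has them. Camera axes: x right, y down, z forward; pixel columns grow to the right and rows downward; lengths in m; the calibration is good to about 2 mm. The wrist camera is an equidistant fisheye: a pixel r from the principal point sees the ray r / f radians off the axis. A picture is of the moment at which its call begins: read the wrist's pose just before it. camera_model takes no time and is no camera call; for the wrist camera it gives the pose at the moment of the call.
- job.job_done(): hands the job in; it is judged then, once.
Trained networks look in the newest picture that a camera, given by its name, has taken for a name from the list of things; names that differ only in an ending like _2 or _b are one class to them, and where a whole thing is asked for, a point or a joint stands for the part that bears it (a point fixed in the world has none). Each returns a list of dicts, best first, with "confidence" (0 to 1); they miss things now and then, are a little off and sometimes report something else, mostly with a low value. They report only what shows in the picture. A call takes as long as a camera call.
- models.look_for(target, camera): "point" ([x, y, z] in m, in world coordinates, good to about 4 mm: the middle of the surface that is visible of it).
- models.masks_of(target, camera): "pixels" (420x560 bool, what is visible of it).
The state is a dict: "clock": time; "joints": joint angles; "joint_velocities": joint speeds; "tau": joint torques, N m; "position": TCP position; "tool_rot": TCP orientation; "wrist_force": force on the tool from outside, world axes, zero at the start; "torque": the same for the moment, N m; "finger_gap": finger opening in m; "grip_force": force on a finger pad.
Only numpy, scipy, OpenCV 4.12 (cv2) and the standard library are available. Lean on these libraries where they do the work, as an engineer would, in place of code of your own. Each camera call takes 0.05 s, during which the arm holds its last target. There are 200 camera calls.

## Working session

There is one attempt and no reset: what is moved stays moved. The work goes in short steps, Python scripts to look and compute and a tool call to move; the robot and the scene stay as the last step left them, time stands still between calls to the robot, and variables do not carry over. Pictures are saved under pics/ and viewed, at most 10 in all, crops included, and the job is handed in when it is done.

Besides the shell and the picture viewer there is one more tool, called after "Emit:" as name(argument=value, ...), one argument or row to a line, values as JSON. step_arm: Moves the arm, as the interface text tells. Scaled input: -1 to 1 covers 15 cm each way for a shift and pi rad each way for a turn. Its arguments: {"type":"object","properties":{"series":{"type":"array","items":{"type":"array"}},"grip_force":{"type":"number"}},"required":["series"]}

```bash
mkdir -p pics; cat > h.py <<'E'
import numpy as np, cv2
from workcell import sensors, optics, job, models
def look(c,t):
    try: return [(np.round(d["point"],4).tolist(),round(d["confidence"],2)) for d in models.look_for(t,c)[:3]]
    except Exception as e: return str(e)
def world(c,u,v,d):
    m=optics.camera_model(c);R=cv2.Rodrigues(np.array(m["rvec"],float))[0]
    K=np.array(m["mtx"]);p=np.linalg.inv(K)@[u,v,1]*d
    return R.T@(p-np.array(m["tvec"]).ravel())
E
python3 - <<'E'
from h import *
ims=[]
for c in("scene","side"):
    im,d=optics.get_image(c);np.save(f"{c}.npy",d);cv2.imwrite(f"pics/{c}0.png",im[:,:,::-1])
    for t in("wheel_axis","green_filter","ring","read_button_top","tab","beaker_100","cuvette_2","timer"):print(c,t,look(c,t))
s=sensors.read_state();print(s)
E
```

```text
scene wheel_axis [([0.5854, 0.1091, 0.0421], 0.69)]
scene green_filter [([0.6115, 0.1329, 0.0519], 0.8)]
scene ring [([0.5894, 0.107, 0.0394], 0.72), ([0.6082, 0.1275, 0.0515], 0.18)]
scene read_button_top [([0.4853, 0.1625, 0.0644], 0.66)]
scene tab [([0.6098, 0.1226, 0.0513], 0.77)]
scene beaker_100 [([0.769, -0.0281, 0.0483], 0.96)]
scene cuvette_2 [([0.5617, 0.27, 0.0387], 0.52)]
scene timer [([0.6987, -0.1758, 0.016], 0.78)]
side wheel_axis [([0.6329, 0.1334, 0.0446], 0.87), ([0.6652, -0.0915, -0.0005], 0.16)]
side green_filter [([0.6137, 0.14, 0.0517], 0.78)]
side ring [([0.6406, 0.1353, 0.0392], 0.87)]
side read_button_top [([0.4961, 0.1702, 0.0603], 0.53)]
side tab [([0.6088, 0.1408, 0.0538], 0.59)]
side beaker_100 [([0.768, -0.0223, 0.0351], 0.69), ([0.7195, -0.1871, 0.0202], 0.52), ([0.6104, 0.1425, 0.0562], 0.3)]
side cuvette_2 []
side timer [([0.7185, -0.1833, 0.019], 0.62)]
{'clock': 0.9, 'joints': array([-72.10329085,  33.87097165,   2.77552336,  92.1598245 ,
        -1.90802487,  54.01311788,  -1.93040967]), 'joint_velocities': array([ 0.00130927,  0.08488227, -0.03614029, -0.0057004 ,  0.00957446,
        0.23536194, -0.03142732]), 'tau': array([-1.28739457e-04, -5.48624432e+01,  1.54544648e+00, -1.98538291e+01,
        9.20383434e-03,  1.34277434e-03, -4.82258766e-07]), 'position': array([0.28625794, 0.66610333, 0.24233531]), 'tool_rot': array([1.79997553e+02, 2.54067922e-03, 1.56746454e+02]), 'wrist_force': array([ 0.20943837, -0.48945722, -0.76085857]), 'torque': array([ 0.03512615,  0.02657733, -0.00978945]), 'grip_force': 0.0, 'finger_gap': 0.08551899039364948}
```

View images.

View pics/scene0.png

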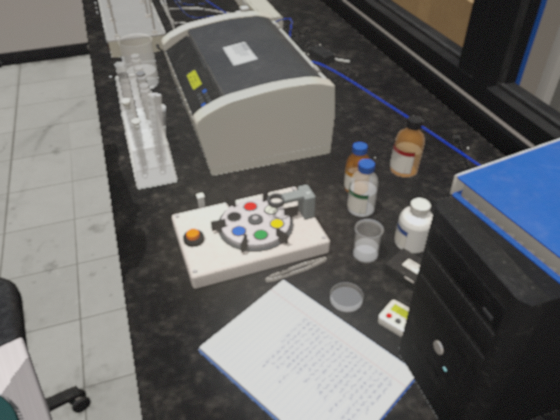

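View pics/side0.png

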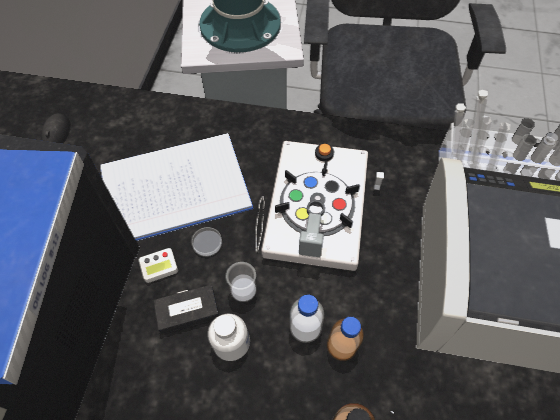

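The side picture shows the photometer in the middle: button (325,152), wheel about (318,201), ring (315,210), green (296,195). The scene picture agrees. The wheel may not have settled yet in this picture, so I'll look again.

```bash
python3 - <<'E'
from h import *
im,d=optics.get_image("side");np.save("side.npy",d)
cv2.imwrite("pics/side1.png",cv2.resize(im[130:280,240:400,::-1],None,fx=5,fy=5,interpolation=cv2.INTER_CUBIC)[:600])
for t in ("read_button_top","photometer","green_filter"):
    r=models.masks_of(t,"side")
    for q in r[:2]:
        p=q["pixels"];v,u=np.nonzero(p);print(t,q["confidence"],p.sum(),u.mean(),v.mean())
    if t=="photometer":np.save("pm.npy",r[0]["pixels"])
def avg(m):
    v,u=np.nonzero(m&(d>0));P=np.array([world("side",a,b,d[b,a]) for a,b in zip(u,v)]);return P
hsv=cv2.cvtColor(im,cv2.COLOR_RGB2HSV);pm=np.zeros(d.shape,bool);pm[135:280,250:380]=1
for n,lo,hi in(("orange",(8,150,150),(22,255,255)),("green",(45,100,60),(85,255,255)),("red",(172,120,80),(180,255,255)),("blue",(105,120,60),(130,255,255)),("yellow",(24,120,100),(36,255,255))):
    m=(cv2.inRange(hsv,lo,hi)>0)&pm
    if m.sum():P=avg(m);print(n,m.sum(),np.median(P,0),P.mean(0))
# base top face: white points at z 0.035..0.045
P=avg((hsv[:,:,1]<60)&(hsv[:,:,2]>150)&pm);Q=P[(P[:,2]>.034)&(P[:,2]<.046)]
print(len(Q),np.median(Q[:,2]),cv2.minAreaRect(Q[:,:2].astype(np.float32)*1000))
print(optics.camera_model("side"), sensors.read_state()["clock"])
E
```

```text
photometer 0.56 11188 317.0911691097605 206.19082946013586
green_filter 0.8 3071 317.607294041029 199.14164767176814
orange 87 [0.49262953 0.17017584 0.06183047] [0.49200449 0.16993718 0.06172218]
green 102 [0.60219468 0.09704843 0.05499639] [0.60174122 0.09717044 0.05514637]
blue 107 [0.57309297 0.12939877 0.05484962] [0.57342039 0.11886108 0.05058147]
yellow 102 [0.6461962  0.10583609 0.05504815] [0.64587613 0.10575531 0.05508365]Traceback (most recent call last):
  File "<stdin>", line 16, in <module>
  File "<stdin>", line 10, in avg
  File "h.py", line 7, in world
    m=optics.camera_model(c);R=cv2.Rodrigues(np.array(m["rvec"],float))[0]
ValueError: time passes only in moves, steps and waits
```

View pics/side1.png

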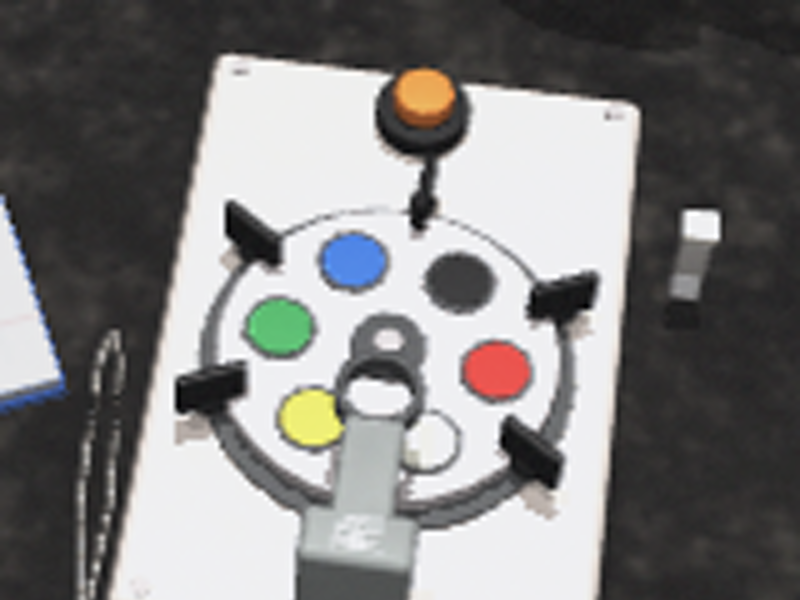

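The axis comes out near (0.6165, 0.1397) with the photometer at about -13.6° yaw. Green sits about 95° clockwise of the ring, and a tab seems to point straight at the button. The two pictures show the same wheel angle, so I'll recheck it with the wrist camera. I'm approaching now by a clear route with the fingers shut.

Emit:
step_arm(
  series=[
    [[-0.4, -0.48, 0], [0, 0, 0], 1],
    [[-0.83, -0.97, 0], [0, 0, 0], 1],
    [[-0.83, -0.97, 0], [0, 0, 0], 1],
    [[-0.83, -0.97, 0], [0, 0, 0], 1],
  ],
)

```text
clock: 1.6
position: [0.346, 0.4768, 0.2423]
tool_rot: [-179.8, 0.1, 156.3]
wrist_force: [0.1, 1.4, -0.3]
finger_gap: 0.0127
grip_force: 0.0
```

Emit:
step_arm(
  series=[
    [[-0.4, -0.48, 0], [0, 0, 0], 1],
    [[-0.83, -0.97, 0], [0, 0, 0], 1],
    [[-0.83, -0.97, 0], [0, 0, 0], 1],
    [[-0.83, -0.97, 0], [0, 0, 0], 1],
  ],
)

```text
clock: 2.1
position: [0.4017, 0.2958, 0.2425]
tool_rot: [-179.9, 0.1, 156.3]
wrist_force: [-0.6, 0.3, 0.7]
finger_gap: -0.0004
grip_force: 0.0
```

Emit:
step_arm(
  series=[
    [[-0.4, 0, 0], [0, 0, -0.054], 1],
    [[-0.8, 0, 0], [0, 0, -0.054], 1],
    [[-0.8, 0, 0], [0, 0, -0.054], 1],
    [[-0.8, 0, 0], [0, 0, -0.054], 1],
  ],
)

```text
clock: 2.6
position: [0.5099, 0.2548, 0.2421]
tool_rot: [180.0, -0.1, 166.5]
wrist_force: [-1.0, 0.3, 0.1]
finger_gap: 0.0
grip_force: 0.0
```

```bash
cat >> h.py <<'E'
def ray(u,v,z,m):
    """wrist fisheye pixel -> world point at height z (equidistant)"""
    K=np.array(m["mtx"],float);R=cv2.Rodrigues(np.array(m["rvec"],float))[0];t=np.array(m["tvec"],float).ravel()
    q=cv2.fisheye.undistortPoints(np.array([[[u,v]]],float),K,np.zeros(4))[0,0]
    d=R.T@[q[0],q[1],1];c=-R.T@t
    return c+d*(z-c[2])/d[2]
def wheel(name):
    m=optics.camera_model("wrist");im,d=optics.get_image("wrist")
    cv2.imwrite(f"pics/{name}.png",im[:,:,::-1])
    hsv=cv2.cvtColor(im,cv2.COLOR_RGB2HSV);out={}
    for n,z,lo,hi in(("orange",.062,(6,150,120),(20,255,255)),("green",.055,(45,90,50),(85,255,255)),("red",.055,(172,120,70),(180,255,255)),("blue",.055,(105,120,60),(130,255,255)),("yellow",.055,(24,120,90),(36,255,255))):
        k,l,st,ce=cv2.connectedComponentsWithStats(cv2.inRange(hsv,lo,hi))
        out[n]=[(int(st[i,4]),ce[i].round(0).tolist(),ray(*ce[i],z,m).round(4).tolist()) for i in sorted(range(1,k),key=lambda i:-st[i,4])[:2] if st[i,4]>30]
        print(n,out[n])
    s=sensors.read_state();print(s["clock"],s["position"],s["tool_rot"]);return out
E
python3 -c "
from h import *
wheel('w0')"
```

```text
orange [(194, [187.0, 193.0], [0.4915, 0.1654, 0.062])]
green [(276, [165.0, 291.0], [0.6007, 0.0957, 0.055])]
red []
blue [(327, [78.0, 210.0], [0.4786, 0.0213, 0.055]), (323, [181.0, 264.0], [0.5709, 0.1289, 0.055])]
yellow [(318, [552.0, 320.0], [0.8381, 0.6641, 0.055]), (85, [65.0, 355.0], [0.6921, -0.1383, 0.055])]
2.65 [0.50912634 0.25510408 0.24208954] [ 1.79970021e+02 -7.36282211e-02  1.66629645e+02]
```

View pics/w0.png

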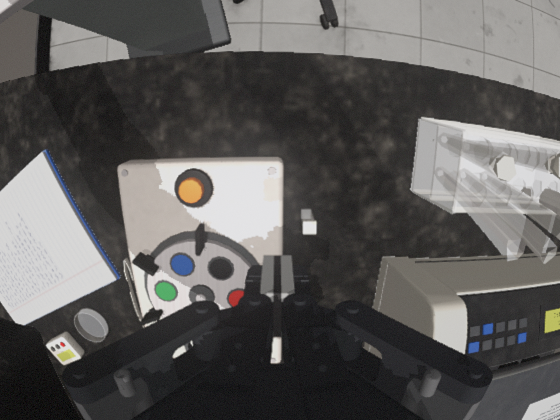

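The wrist picture, with button (193,188), green (165,291) and blue (181,264), agrees with the side view: a tab at (200,237) points at the button. The axis is about (0.6155, 0.139), yaw about -13°, and the wheel stands near -95°. I'm going down to hover between two tabs on the +y side and will look again.

Emit:
step_arm(
  series=[
    [[-0.25, -0.15, 0.3], [0, 0, 0], 1],
    [[-0.448, -0.284, 0.6], [0, 0, 0], 1],
    [[-0.448, -0.284, 0.9], [0, 0, 0], 1],
    [[-0.448, -0.284, 0.93], [0, 0, 0], 1],
    [[-0.448, -0.284, 0.93], [0, 0, 0], 1],
  ],
)

```text
clock: 3.28
position: [0.5651, 0.1981, 0.1036]
tool_rot: [179.9, -0.0, 166.6]
wrist_force: [0.7, 0.8, 1.2]
finger_gap: 0.0003
grip_force: 0.0
```

```bash
python3 -c "
from h import *
wheel('w1')
im,d=optics.get_image('scene');cv2.imwrite('pics/s1.png',cv2.resize(im[150:300,140:360,::-1],None,fx=3.6,fy=3.6,interpolation=cv2.INTER_CUBIC))"
```

```text
orange [(922, [190.0, 138.0], [0.4917, 0.1671, 0.062])]
green [(578, [148.0, 312.0], [0.5987, 0.0952, 0.055])]
red []
blue [(983, [176.0, 271.0], [0.5707, 0.1293, 0.055]), (836, [38.0, 207.0], [0.5034, 0.0375, 0.055])]
yellow [(130, [29.0, 385.0], [0.6822, -0.1169, 0.055]), (43, [180.0, 351.0], [0.6375, 0.1047, 0.055])]
3.325 [0.56595606 0.19804719 0.10441044] [1.79877049e+02 8.93030407e-02 1.66621147e+02]
```

View pics/w1.png

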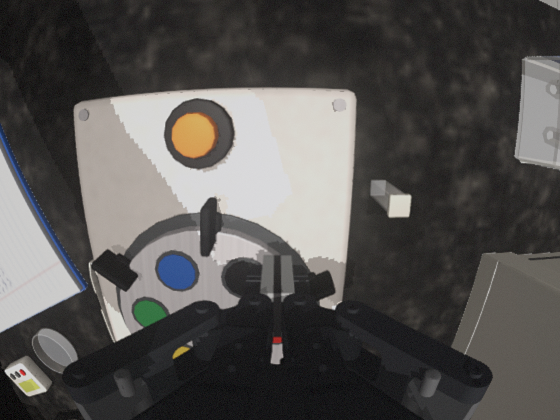

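View pics/s1.png

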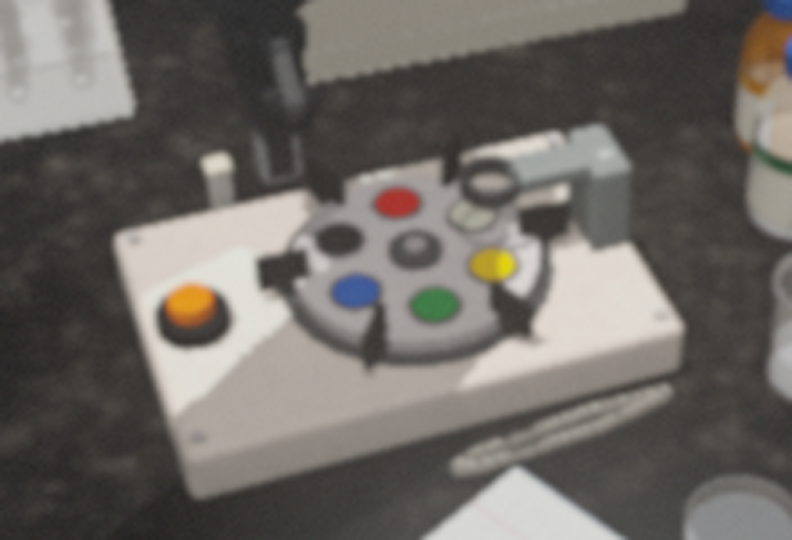

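The wheel is still near -96° (tab at wrist pixel (208,225), button (193,133)), and the shut fingers are over the gap between the 174° and 114° tabs. I'm lowering there and pushing the front tab counterclockwise, which is pm -y, slowly.

Emit:
step_arm(
  series=[
    [[0, 0, 0.1], [0, 0, 0], 1],
    [[0, 0, 0.213], [0, 0, 0], 1],
    [[0, 0, 0.213], [0, 0, 0], 1],
  ],
)

```text
clock: 3.75
position: [0.5643, 0.1955, 0.0691]
tool_rot: [-179.9, -0.2, 166.5]
wrist_force: [-0.2, 0.4, -0.4]
finger_gap: -0.0003
grip_force: 0.0
```

Emit:
step_arm(
  series=[
    [[0.04, -0.07, 0], [0, 0, 0], 1],
    [[0.07, -0.12, 0], [0, 0, 0], 1],
    [[0.08, -0.15, 0], [0, 0, 0], 1],
    [[0.087, -0.18, 0], [0, 0, 0], 1],
    [[0.087, -0.21, 0], [0, 0, 0], 1],
    [[0.087, -0.24, 0], [0, 0, 0], 1],
    [[0.087, -0.27, 0], [0, 0, 0], 1],
    [[0.087, -0.3, 0], [0, 0, 0], 1],
    [[0.087, -0.3, 0], [0, 0, 0], 1],
  ],
)

```text
clock: 4.88
position: [0.5423, 0.1545, 0.0708]
tool_rot: [-180.0, -0.0, 166.4]
wrist_force: [-0.0, -0.8, -0.3]
finger_gap: 0.0001
grip_force: 0.0
```

```bash
python3 -c "
from h import *
wheel('w2')"
```

```text
orange [(1943, [283.0, 168.0], [0.4914, 0.1691, 0.062])]
green []
red []
blue [(1315, [52.0, 220.0], [0.4874, 0.0334, 0.055])]
yellow [(112, [48.0, 416.0], [0.6691, -0.1125, 0.055])]
4.925 [0.54245573 0.15498883 0.07081634] [-1.79990323e+02 -6.17379295e-03  1.66448055e+02]
```

View pics/w2.png

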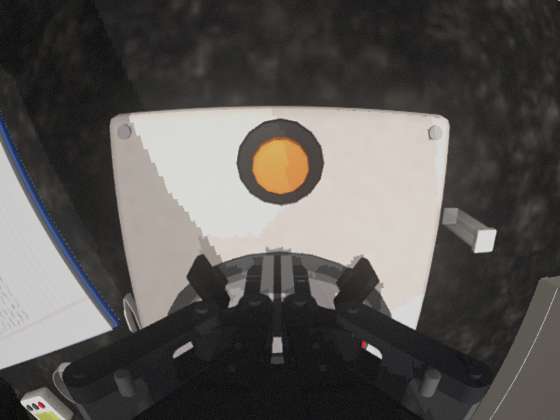

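The wheel has clicked to -60°: the tabs at (208,280) and (357,282) stand either side of the button line, red is at 120°, and the button position hasn't changed. I'm lifting over to the gap at 120° for the second step.

Emit:
step_arm(
  series=[
    [[0, 0, -0.12], [0, 0, 0], 1],
    [[0, 0, -0.24], [0, 0, 0], 1],
    [[0, 0, -0.24], [0, 0, 0], 1],
    [[-0.12, 0.23, -0.24], [0, 0, 0], 1],
    [[-0.22, 0.453, -0.24], [0, 0, 0], 1],
    [[-0.22, 0.453, -0.24], [0, 0, 0], 1],
    [[-0.22, 0.453, -0.1], [0, 0, 0], 1],
    [[-0.22, 0.453, 0], [0, 0, 0], 1],
    [[-0.22, 0.453, 0], [0, 0, 0], 1],
  ],
)

```text
clock: 6.05
position: [0.5889, 0.2125, 0.0695]
tool_rot: [-179.9, -0.2, 166.4]
wrist_force: [0.0, 0.1, 0.1]
finger_gap: -0.0001
grip_force: 0.0
```

Emit:
step_arm(
  series=[
    [[0.05, -0.04, 0], [0, 0, 0], 1],
    [[0.09, -0.08, 0], [0, 0, 0], 1],
    [[0.13, -0.115, 0], [0, 0, 0], 1],
    [[0.16, -0.15, 0], [0, 0, 0], 1],
    [[0.18, -0.185, 0], [0, 0, 0], 1],
    [[0.195, -0.22, 0], [0, 0, 0], 1],
    [[0.205, -0.25, 0], [0, 0, 0], 1],
    [[0.213, -0.28, 0], [0, 0, 0], 1],
    [[0.22, -0.31, 0], [0, 0, 0], 1],
    [[0.225, -0.34, 0], [0, 0, 0], 1],
    [[0.227, -0.37, 0], [0, 0, 0], 1],
    [[0.227, -0.4, 0], [0, 0, 0], 1],
    [[0.227, -0.43, 0], [0, 0, 0], 1],
    [[0.227, -0.45, 0], [0, 0, 0], 1],
    [[0.227, -0.45, 0], [0, 0, 0], 1],
  ],
)

```text
clock: 7.92
position: [0.5414, 0.1555, 0.0708]
tool_rot: [-180.0, -0.0, 166.4]
wrist_force: [-0.3, -0.0, 0.4]
finger_gap: 0.0002
grip_force: 0.0
```

Emit:
step_arm(
  series=[
    [[0, 0, -0.12], [0, 0, 0], 1],
    [[0, 0, -0.24], [0, 0, 0], 1],
    [[0.1, 0, -0.3], [0, 0, 0], 1],
    [[0.2, 0, -0.4], [0, 0, 0], 1],
    [[0.35, 0, -0.4], [0, 0, 0], 1],
    [[0.35, 0, -0.4], [0, 0, 0], 1],
  ],
)

```text
clock: 8.68
position: [0.4876, 0.1688, 0.1313]
tool_rot: [-180.0, -0.1, 166.6]
wrist_force: [-0.3, -0.3, -0.1]
finger_gap: -0.0
grip_force: 0.0
```

```bash
python3 -c "
from h import *
wheel('w3')
im,d=optics.get_image('scene');cv2.imwrite('pics/s3.png',cv2.resize(im[150:300,140:360,::-1],None,fx=3.6,fy=3.6,interpolation=cv2.INTER_CUBIC))"
```

```text
orange [(1091, [278.0, 232.0], [0.4889, 0.1687, 0.062])]
green []
red []
blue [(710, [89.0, 242.0], [0.4672, 0.0212, 0.055])]
yellow [(54, [76.0, 412.0], [0.6776, -0.1381, 0.055])]
8.725 [0.4893626  0.16862671 0.13132263] [-1.79995373e+02 -2.26427524e-02  1.66573663e+02]
```

View pics/s3.png

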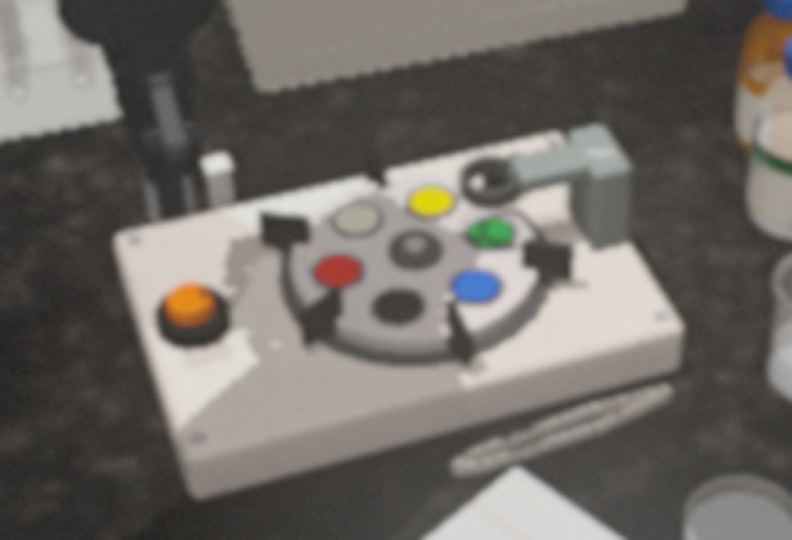

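The scene picture shows green at (490,233), on the line from the button (190,305) through the hub to the column, with tabs on both sides of the button line. I'll check the angle with numbers before pressing.

```bash
python3 - <<'E'
from h import *
im,d=optics.get_image("scene");m=optics.camera_model("scene")
R=cv2.Rodrigues(np.array(m["rvec"],float))[0];t=np.array(m["tvec"],float).ravel();K=np.array(m["mtx"]);c=-R.T@t
hsv=cv2.cvtColor(im,cv2.COLOR_RGB2HSV);box=np.zeros(d.shape,np.uint8);box[180:270,170:330]=255
P={}
for n,z,lo,hi in(("orange",.062,(6,150,120),(20,255,255)),("green",.055,(45,90,50),(85,255,255)),("red",.055,(0,120,60),(5,255,255)),("blue",.055,(105,120,60),(130,255,255)),("yellow",.055,(24,120,90),(36,255,255))):
    k,l,st,ce=cv2.connectedComponentsWithStats(cv2.inRange(hsv,lo,hi)&box)
    if k<2: continue
    i=1+st[1:,4].argmax();w=R.T@np.linalg.inv(K)@[*ce[i],1];P[n]=(c+w*(z-c[2])/w[2])[:2];print(n,st[i,4],P[n].round(4))
g=(P["green"]+P["red"])/2;v=P["green"]-P["red"];b=g-P["orange"]
print("axis",g,"wheel deg",np.degrees(np.arctan2(v[1],v[0])-np.arctan2(b[1],b[0])),"button->axis",np.linalg.norm(b))
E
```

```text
orange 115 [0.488  0.1615]
green 60 [0.6594 0.1272]
red 77 [0.5712 0.1478]
blue 70 [0.6273 0.0947]
yellow 70 [0.6455 0.1695]
axis [0.61527243 0.13748316] wheel deg -2.4337573951988807 button->axis 0.1295465088341184
```

Green is in place, within measurement noise. I'm pressing the button now and then lifting clear.

Emit:
step_arm(
  series=[
    [[0, 0, 0.2], [0, 0, 0], 1],
    [[0, 0, 0.36], [0, 0, 0], 1],
    [[0, 0, 0.39], [0, 0, 0], 1],
    [[0, 0, 0.41], [0, 0, 0], 1],
    [[0, 0, 0.425], [0, 0, 0], 1],
    [[0, 0, 0.435], [0, 0, 0], 1],
    [[0, 0, 0.435], [0, 0, 0], 1],
    [[0, 0, 0.435], [0, 0, 0], 1],
  ],
)

```text
clock: 9.82
position: [0.4907, 0.1677, 0.067]
tool_rot: [-180.0, 0.0, 166.4]
wrist_force: [-3.4, -2.0, 11.5]
finger_gap: 0.0001
grip_force: 5.6
```

Emit:
step_arm(
  series=[
    [[0, 0, -0.1], [0, 0, 0], 1],
    [[0, 0, -0.3], [0, 0, 0], 1],
    [[0, 0, -0.6], [0, 0, 0], 1],
    [[0, 0.3, -0.6], [0, 0, 0], 1],
    [[0, 0.3, -0.6], [0, 0, 0], 1],
    [[0, 0.3, -0.6], [0, 0, 0], 1],
  ],
)

```text
clock: 10.58
position: [0.501, 0.2121, 0.156]
tool_rot: [180.0, 0.0, 166.5]
wrist_force: [-0.3, -0.7, 0.6]
finger_gap: 0.0
grip_force: 0.0
```

```bash
python3 -c "
from h import *
wheel('w4')
im,d=optics.get_image('scene');cv2.imwrite('pics/s4.png',cv2.resize(im[150:300,140:360,::-1],None,fx=3.6,fy=3.6,interpolation=cv2.INTER_CUBIC))"
```

```text
orange [(491, [216.0, 219.0], [0.4916, 0.1676, 0.062])]
green []
red []
blue [(597, [70.0, 233.0], [0.4748, 0.0265, 0.055]), (43, [557.0, 396.0], [0.9417, 0.6074, 0.055])]
yellow [(93, [62.0, 392.0], [0.681, -0.129, 0.055]), (87, [276.0, 359.0], [0.6436, 0.1772, 0.055])]
10.625 [0.50069091 0.2112965  0.15564574] [-1.79961812e+02 -1.48217428e-02  1.66452582e+02]
```

View pics/s4.png

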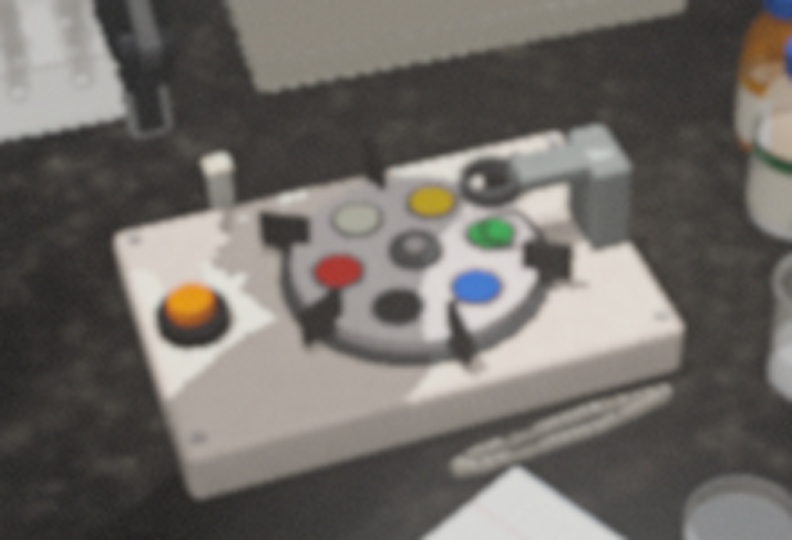

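Green is still in place at (490,233), the button is up at (190,305), nothing else has moved and the arm is clear.

```bash
python3 -c "
from workcell import job
print(job.job_done())"
```

```text
the job is handed in; nothing more can be done
None
```

I pushed the wheel two clicks counterclockwise until green sat under the ring, then pressed the orange button down (about 11 N at the wrist). The last picture before hand-in showed green in place, the button back up, and the photometer and the bystanders in view where they were; the hand-in returned no verdict.

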